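# Cover the rhinestone tray on its turning fixture

## Task

Cover the tray of stones on the fixture so that it can be turned over: of the two dark handled plates, take the one whose two holes are spaced like the fixture's two pins and lower it over the pins, keeping hold of it until it is all but down, so that it lies flush on the tray; then let go. Leave the other plate where it is.

Things in the scene. Friction and masses are not known exactly. Their poses are not given: they have to be found in the camera images.
- cover_grip (a point): Centre of the matching cover plate's black handle bar (50 x 18 x 24 mm, x y z, on two posts, 22 mm free below it), 42 mm above the plate's underside. Plate: dark metal, 180 x 86 x 8 mm, about 0.3 kg, lying flat on the table, handle up; two round 24 mm through holes on its x axis, 65 mm either side of the centre (130 mm apart). Same after a half turn about z (up).
- other_grip (a point): The same point of the other plate: same size, colour and handle, but its two 24 mm holes are only 82 mm apart, close to the handle, so it does not fit the fixture. Leave it where it is.
- fixture_seat (a point): Centre of the top of the white stone tray on the fixture, midway between the two pins, 30 mm above the table. The plate's underside rests here, so the handle's centre ends 42 mm above this point, with the plate's x axis along the pins' line. x runs from pin to pin, z up; same after a half turn about z.
- fixture: Fixed aluminium base 200 x 100 x 14 mm (x y z), origin under its centre. On it a white tray of stones 92 x 82 mm and two steel pins on x, 65 mm either side of centre, on shoulders 32 mm wide level with the tray top (30 mm). Pins: 14 mm thick to 42 mm up, then tapering to 4 mm at 62 mm. Loose things near it and the plates lie under 10 mm; jars and bottles beyond under 100 mm.

How it is judged:
By the outcome, as a careful person would: the job done as asked, in the order asked, and still so for the second after the job is handed in, with the robot touching nothing.
It also fails if it takes over 48 s, if anything falls off the work surface, if the arm or the gripper's body presses on something with over 40 N, if the wrist force passes 120 N, or if a joint passes its speed limit or range.

## Robot

A 6-joint arm with a two-finger parallel gripper is mounted at the origin on the work surface. World frame = base frame: x ahead of the robot, y to its left, z up, the work surface at z = 0. Lengths are in m, angles in rad, forces in N, time in s.
With the tool pointing down it reaches from about 0.25 to 0.775 m from the base axis. Payload 4 kg.
Tool frame: the origin (TCP) lies midway between the tips of the shut fingers; the grasp point (between the pads) lies 19 mm behind it (ctrl.grip_point_offset is the distance from the TCP to the grasp point, in m); z points along the fingers, y is the line along which they close (so a half turn about z gives the same grasp; the last joint's range is limited). The gripper opens to 94 mm and grips with 3 to 60 N. Pads are 16 mm wide; open, the fingers measure 119 mm over their backs; the gripper's body (75 mm by 177 mm) begins 78 mm behind the grasp point.
Start: joints at [-1.292, 0.087, 1.371, -0, 1.684, -0.103], TCP at [0.205, -0.51, 0.206] pointing down, gripper open.
Joint ranges: [-3.1, 3.1], [-0.76, 2.03], [0.27, 2.55], [-1.08, 4.22], [0.17, 2.65], [-2.57, 2.57]. Speed limits (rad/s): [2.79, 2.79, 3.14, 3.14, 3.14, 3.14].

## Interface

Orientations are given as a unit quaternion [x, y, z, w].
In Python, from bench import ctrl gives the robot as it stands. The module is installed in compiled form; this text tells all that it offers.
- The arm moves only by the shell command python3 -m jog 'ROWS' [OPENING]. ROWS is JSON, a list of rows, each a list of 6 numbers: the shift along the tool's x, y, z in m, then the turn, a rotation vector about the tool's x, y, z in rad. A call has 1 to 20 rows; each row shifts and turns the commanded pose from where the row before left it, along the tool's axes as they then stand; what a row does not reach is not made up. A row lasts 1/8 s, in which the tool goes at most 62.5 mm and 10.7 degrees, less where a joint would pass 70% of its speed; a pose out of reach is approached as far as the arm can. A call is refused whole if a number of a shift passes 0.0625 or a number of a turn 0.188, either way. A call with a gripper value outside its range is refused whole. OPENING is the closure in counts, from 0 (fully open) to 255 (shut), set as the call begins (- or left out, the last holds). The fingers move at their own pace and stop on an object; the grip force is fixed at half the most. Time passes only in rows, so rows that do not move let the fingers close. It gives the time, the measured TCP pose, the force, the opening and the grip force at its end, in the units of the state.
- ctrl.get_state(): the state, without advancing time (a new reading comes with each control period).
- ctrl.snapshot(name): name is "scene" or "top"; returns (picture, depth): 400x640x3 uint8, blue, green, red; 400x640 float32, m along the optical axis (not along the pixel's ray), 0 where there is no reading.
- ctrl.camera_info(name): a dict with "camera_matrix" (3x3 intrinsics, pixels), "cam_to_world" (4x4, takes a point from camera to world coordinates). Camera axes: x right, y up, looking along -z (the intrinsics and any distortion apply to the point x, -y, -z); pixel columns grow to the right and rows downward; lengths in m; the calibration is good to about 2 mm. A picture is of the moment at which its call begins. camera_info takes no time and is no camera call.
- ctrl.hand_in(): hands the job in; it is judged then, once.
The state is a dict: "time_s": time; "qpos": joint angles; "qvel": joint speeds; "joint_torque": joint torques, N m; "position": TCP position; "orientation": TCP orientation; "contact_force": force on the tool from outside, world axes, zero at the start; "moment": the same for the moment, N m; "finger_gap": opening from 0.0 (shut) to 1.0 (fully open); "grasp_force": force on a finger pad.
Only numpy, scipy, OpenCV 4.12 (cv2) and the standard library are available. Lean on these libraries where they do the work, as an engineer would, in place of code of your own. Each camera call takes 0.05 s, during which the arm holds its last target. There are 200 camera calls.

## Working session

There is one attempt and no reset: what is moved stays moved. The work goes in short steps, Python scripts to look and compute and a shell command to move; the robot and the scene stay as the last step left them, time stands still between calls to the robot, and variables do not carry over. Pictures are saved under pics/ and viewed, at most 10 in all, crops included, and the job is handed in when it is done.

```bash
mkdir -p pics; cat > h.py <<'E'
import numpy as np, cv2
from bench import ctrl
def px2w(name,u,v,z=None,depth=None):
    i=ctrl.camera_info(name);K=np.array(i["camera_matrix"]);T=np.array(i["cam_to_world"])
    d=np.array([(u-K[0,2])/K[0,0],-(v-K[1,2])/K[1,1],-1.])
    r=T[:3,:3]@d;o=T[:3,3]
    s=(z-o[2])/r[2] if z is not None else depth
    return o+s*r
E
python3 - <<'E'
from h import *
for n in("top","scene"):
    p,d=ctrl.snapshot(n);cv2.imwrite(f"pics/{n}0.png",p);np.save(f"{n}0.npy",d)
    i=ctrl.camera_info(n);print(n,{k:np.round(v,3).tolist() if not isinstance(v,str) else v for k,v in i.items()})
print(ctrl.get_state())
E
```

```text
top {'camera_matrix': [[416.361, 0.0, 316.847], [0.0, 416.361, 203.959], [0.0, 0.0, 1.0]], 'cam_to_world': [[0.007, 0.985, -0.173, 0.344], [-1.0, 0.006, -0.005, -0.006], [-0.004, 0.173, 0.985, 0.982], [0.0, 0.0, 0.0, 1.0]]}
scene {'camera_matrix': [[462.55, 0.0, 318.297], [0.0, 462.55, 201.864], [0.0, 0.0, 1.0]], 'cam_to_world': [[0.683, -0.468, 0.561, 1.146], [0.73, 0.415, -0.542, -0.589], [0.021, 0.78, 0.625, 0.741], [0.0, 0.0, 0.0, 1.0]]}
{'time_s': 0.1, 'qpos': array([-1.29209585e+00,  8.78680264e-02,  1.37208776e+00, -1.20457031e-05,
        1.68358366e+00, -1.03132897e-01]), 'qvel': array([ 0.00088609, -0.00072552, -0.00342854, -0.0014019 , -0.00033984,
        0.00055683]), 'joint_torque': array([ 1.51527292e-03, -3.41251516e+01, -3.03301442e+01,  7.19963643e-02,
        3.03678378e-02, -9.66677226e-05]), 'position': array([ 0.20478276, -0.50993038,  0.20443615]), 'orientation': array([ 9.81830361e-01,  1.89758255e-01, -9.13006717e-05, -9.69120802e-04]), 'contact_force': array([-0.53278374,  0.16303775, -0.52164574]), 'moment': array([ 0.05985605, -0.02804861,  0.00595371]), 'grasp_force': 0.0, 'finger_gap': 0.9983709142478712}
```

View pics/top0.png

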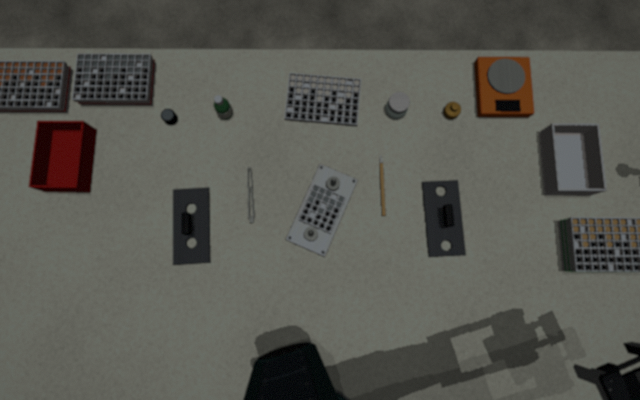

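View pics/scene0.png

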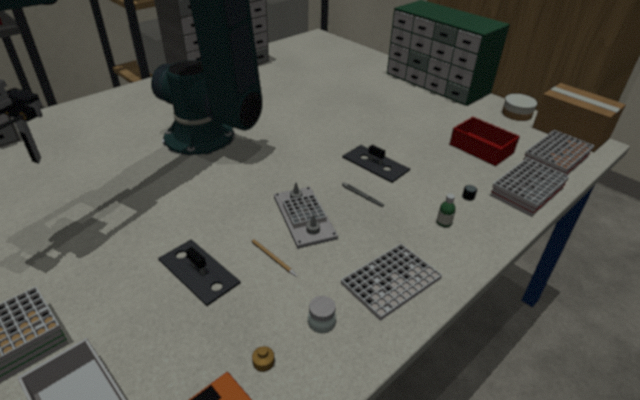

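The top view shows the wide-holed plate on the right (holes near (440,191) and (446,245)) and the narrow-holed one on the left (191,208)/(191,243). The fixture is near (322,209), with pins near (334,183) and (311,234). Next I'll enlarge these areas.

```bash
python3 - <<'E'
from h import *
p=cv2.imread("pics/top0.png")
a=cv2.resize(p[160:265,275:365],None,fx=5,fy=5,interpolation=cv2.INTER_CUBIC)
b=cv2.resize(p[170:275,410:480],None,fx=5,fy=5,interpolation=cv2.INTER_CUBIC)
b=np.clip(b.astype(float)*2,0,255).astype(np.uint8)
c=np.hstack([a,b[:525]])
cv2.imwrite("pics/c1.png",c);print(c.shape)
E
```

```text
(525, 800, 3)
```

View pics/c1.png

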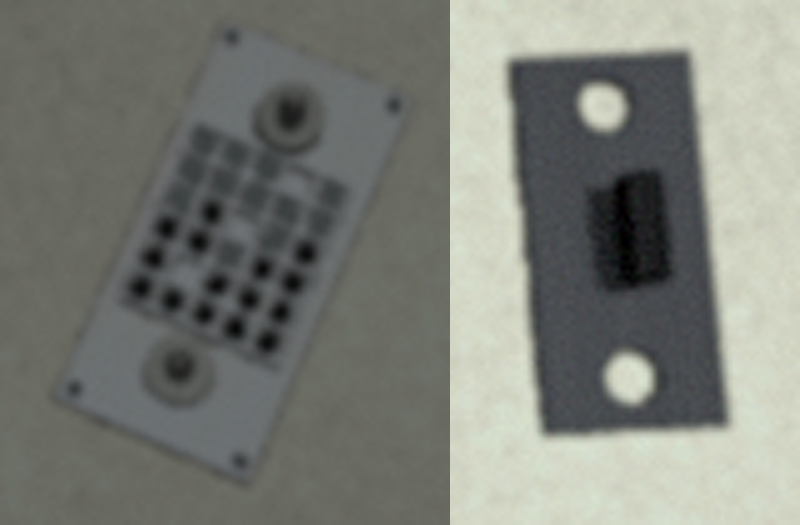

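```bash
python3 - <<'E'
from h import *
def f(pts,u0,v0,z):return np.array([px2w("top",u0+(x+.5)/5-.5,v0+(y+.5)/5-.5,z) for x,y in pts])
def rep(n,P,a,b):
    d=a-b;print(n,P.mean(0).round(4),"len",np.linalg.norm(d).round(4),"yaw",np.degrees(np.arctan2(d[1],d[0])).round(2))
s=f([(289,118),(178,373)],275,160,.030);rep("shoulders",s,s[0],s[1])
c=f([(232,37),(393,105),(74,388),(240,461)],275,160,.014);rep("screws",c,c[0]+c[1],c[2]+c[3])
k=f([(222,25),(412,95),(53,402),(248,487)],275,160,.014);rep("base",k,k[0]+k[1],k[2]+k[3])
c=f([(60,60),(238,52),(278,426),(94,434)],410,170,.008);rep("plate",c,c[0]+c[1],c[2]+c[3])
h=f([(152,106),(179,378)],410,170,.004);rep("holes",h,h[0],h[1])
g=f([(167,178),(208,172),(221,279),(180,287)],410,170,.054);rep("handle",g,g[0]+g[1],g[2]+g[3])
from scipy.spatial.transform import Rotation as R
st=ctrl.get_state();print(R.from_quat(st["orientation"]).as_matrix().round(3))
E
```

```text
shoulders [ 0.5006 -0.0115  0.03  ] len 0.1303 yaw -22.94
screws [ 0.5028 -0.0123  0.014 ] len 0.368 yaw -23.17
base [ 0.5009 -0.0119  0.014 ] len 0.399 yaw -22.85
plate [ 0.4841 -0.2985  0.008 ] len 0.3564 yaw 3.01
holes [ 0.4845 -0.2988  0.004 ] len 0.1301 yaw 3.04
handle [ 0.4827 -0.2969  0.054 ] len 0.0984 yaw 4.09
[[ 0.928  0.373 -0.001]
 [ 0.373 -0.928  0.002]
 [ 0.    -0.002 -1.   ]]
```

The measured plate pose is (0.4843, -0.2987) with yaw 3.0°. The fixture pose is (0.5008, -0.0118) with yaw -22.9°, and both hole and pin spacings come out at 130 mm. I'll move above the handle now.

```bash
cat > g.py <<'E'
import sys
from h import *
from scipy.spatial.transform import Rotation as R
x,y,z,w=map(float,sys.argv[1:5]);s=ctrl.get_state()
r=R.from_quat(s["orientation"]);M=R.from_euler("z",w,degrees=True)*R.from_euler("x",180,degrees=True)
print("t",s["time_s"],"shift",r.inv().apply(np.array([x,y,z])-s["position"]).round(4),"turn",(r.inv()*M).as_rotvec().round(4),"F",s["contact_force"].round(1),"gap",round(s["finger_gap"],3),"grip",round(s["grasp_force"],1),"pos",s["position"].round(4))
E
python3 -m jog '[[0,0,0,0,0,0.165],[0,0,0,0,0,0.165],[0.029,-0.0196,0,0,0,0],[0.029,-0.0196,0,0,0,0],[0.029,-0.0196,0,0,0,0],[0.029,-0.0196,0,0,0,0],[0.029,-0.0196,0,0,0,0],[0.029,-0.0196,0,0,0,0],[0.029,-0.0196,0,0,0,0],[0.029,-0.0196,0,0,0,0],[0.029,-0.0196,0,0,0,0],[0.029,-0.0196,0,0,0,0],[0,0,0,0,0,0],[0,0,0,0,0,0]]' 0; python3 g.py .4843 -.2987 .023 3
```

```text
time_s: 1.85
position: [0.4839, -0.2998, 0.205]
orientation: [1.0, 0.026, -0.001, -0.0]
contact_force: [-0.1, -0.0, -0.5]
finger_gap: 1.001
grasp_force: 0.0
t 1.85 shift [ 0.0007 -0.0011  0.182 ] turn [-0.0001  0.0013 -0.0006] F [-0.1 -0.  -0.5] gap 1.001 grip 0.0 pos [ 0.4839 -0.2998  0.205 ]
```

```bash
python3 -m jog '[[0.0005,-0.001,0.02,0,0,0],[0,0,0.03,0,0,0],[0,0,0.03,0,0,0],[0,0,0.03,0,0,0],[0,0,0.024,0,0,0],[0,0,0.02,0,0,0],[0,0,0.015,0,0,0],[0,0,0.013,0,0,0],[0,0,0,0,0,0],[0,0,0,0,0,0]]'; python3 g.py .4843 -.2987 .023 3; python3 - <<'E'
from h import *
p,_=ctrl.snapshot("scene");cv2.imwrite("pics/s1.png",cv2.resize(p[180:330,100:300],None,fx=4,fy=4,interpolation=cv2.INTER_CUBIC))
E
```

```text
time_s: 3.1
position: [0.4853, -0.2991, 0.0242]
orientation: [1.0, 0.026, 0.001, 0.001]
contact_force: [0.1, -0.3, 0.2]
finger_gap: 1.002
grasp_force: 0.0
t 3.1 shift [-0.001  -0.0004  0.0012] turn [ 0.001  -0.0011 -0.0006] F [ 0.1 -0.3  0.2] gap 1.002 grip 0.0 pos [ 0.4853 -0.2991  0.0242]
```

View pics/s1.png

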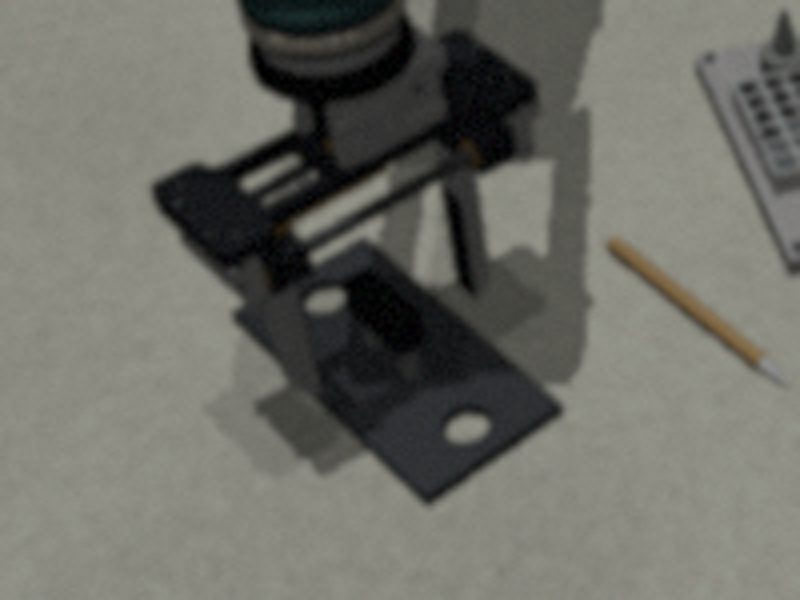

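The fingers straddle the handle bar, which sits near crop pixel (385,310), with one finger on each side. I'll close, then lift.

```bash
python3 -m jog '[[-0.001,0,0.001,0,0,0],[0,0,0,0,0,0],[0,0,0,0,0,0],[0,0,0,0,0,0],[0,0,0,0,0,0],[0,0,0,0,0,0],[0,0,0,0,0,0],[0,0,0,0,0,0],[0,0,0,0,0,0],[0,0,0,0,0,0]]' 255; python3 g.py .4843 -.2987 .023 3
```

```text
time_s: 4.4
position: [0.4839, -0.299, 0.0225]
orientation: [1.0, 0.026, 0.0, 0.0]
contact_force: [-0.2, -1.1, -0.1]
finger_gap: 0.191
grasp_force: 30.0
t 4.4 shift [ 0.0004 -0.0003 -0.0005] turn [ 0.0006 -0.0002 -0.0006] F [-0.2 -1.1 -0.1] gap 0.191 grip 30.0 pos [ 0.4839 -0.299   0.0225]
```

```bash
python3 -m jog '[[0,0,-0.005,0,0,0],[0,0,-0.01,0,0,0],[0,0,-0.015,0,0,0],[0,0,-0.02,0,0,0],[0,0,-0.02,0,0,0],[0,0,-0.02,0,0,0],[0,0,-0.015,0,0,0],[0,0,-0.005,0,0,0],[0,0,0,0,0,0.05],[0,0,0,0,0,0.1],[0,0,0,0,0,0.1],[0,0,0,0,0,0.1],[0,0,0,0,0,0.072],[0,0,0,0,0,0.03],[0,0,0,0,0,0],[0,0,0,0,0,0]]'; python3 g.py .5008 -.0118 .12 -22.9
```

```text
time_s: 6.4
position: [0.4838, -0.2987, 0.1324]
orientation: [0.98, -0.199, -0.0, -0.0]
contact_force: [-0.9, -0.9, -3.2]
finger_gap: 0.186
grasp_force: 30.0
t 6.4 shift [-0.0959 -0.2709  0.0124] turn [-0.      0.0002 -0.    ] F [-0.9 -0.9 -3.2] gap 0.186 grip 30.0 pos [ 0.4838 -0.2987  0.1324]
```

```bash
python3 -m jog '[[-0.004,-0.0109,0,0,0,0],[-0.008,-0.022,0,0,0,0],[-0.01,-0.028,0,0,0,0],[-0.01,-0.028,0,0,0,0],[-0.01,-0.028,0,0,0,0],[-0.01,-0.028,0,0,0,0],[-0.01,-0.028,0,0,0,0],[-0.01,-0.028,0,0,0,0],[-0.01,-0.028,0,0,0,0],[-0.008,-0.024,0,0,0,0],[-0.004,-0.012,0,0,0,0],[-0.0019,-0.006,0,0,0,0],[0,0,0,0,0,0],[0,0,0,0,0,0],[0,0,0,0,0,0]]'; python3 g.py .5008 -.0118 .12 -22.9
python3 - <<'E'
from h import *
p,_=ctrl.snapshot("top");cv2.imwrite("pics/t2.png",cv2.resize(p[140:280,240:400],None,fx=4,fy=4,interpolation=cv2.INTER_CUBIC))
q,_=ctrl.snapshot("scene");cv2.imwrite("pics/s2.png",cv2.resize(q[120:270,210:410],None,fx=4,fy=4,interpolation=cv2.INTER_CUBIC))
E
```

```text
time_s: 8.28
position: [0.501, -0.0125, 0.1324]
orientation: [0.98, -0.199, -0.0, 0.0]
contact_force: [0.7, 1.0, -2.7]
finger_gap: 0.19
grasp_force: 30.0
t 8.275 shift [-0.0005 -0.0006  0.0124] turn [ 0.0003  0.0001 -0.0016] F [ 0.7  1.  -2.7] gap 0.19 grip 30.0 pos [ 0.501  -0.0125  0.1324]
```

View pics/s2.png

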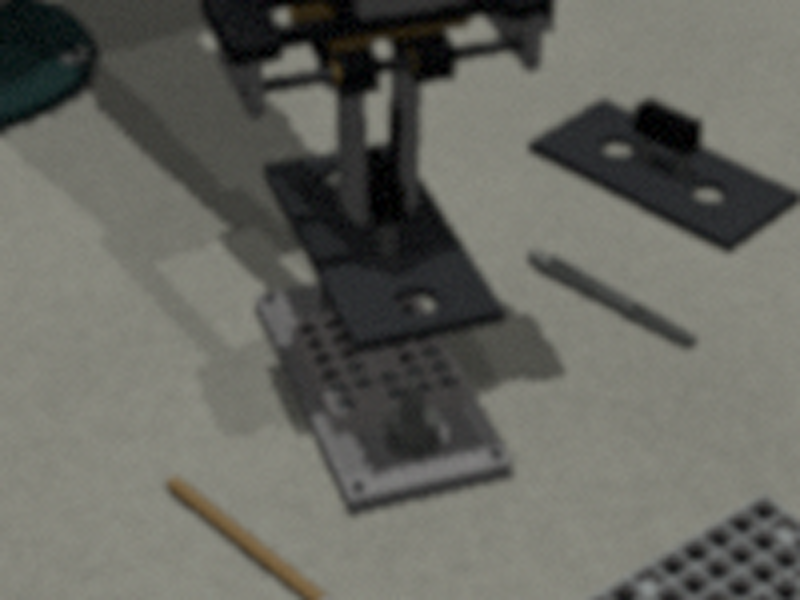

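View pics/t2.png

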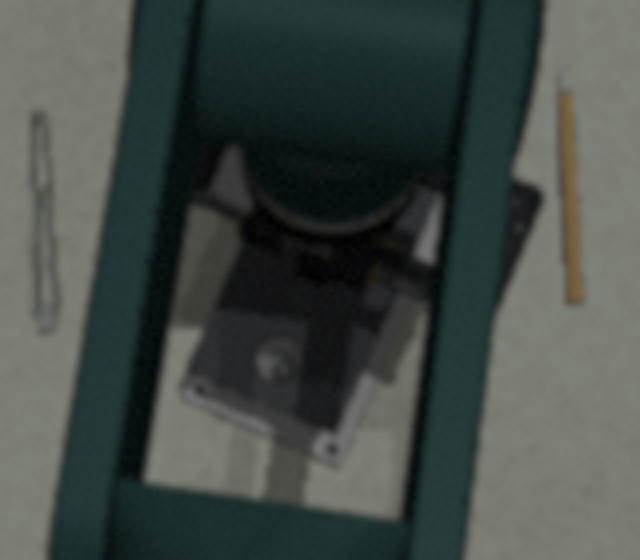

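The plate hangs level and is aligned with the fixture. The hole is at crop (418,303) in the scene view. I'll check where the hole is, then lower to just above the pin tips.

```bash
python3 -c "
from h import *
print(px2w('scene',210+418.5/4-.5,120+303.5/4-.5,.114))"
python3 -m jog '[[-0.0005,-0.0006,0.005,0,0,0],[0,0,0.01,0,0,0],[0,0,0.01,0,0,0],[0,0,0.01,0,0,0],[0,0,0.005,0,0,0],[0,0,0.003,0,0,0],[0,0,0,0,0,0],[0,0,0,0,0,0]]'; python3 g.py .5008 -.0118 .053 -22.9
python3 - <<'E'
from h import *
q,_=ctrl.snapshot("scene");cv2.imwrite("pics/s3.png",cv2.resize(q[140:260,240:380],None,fx=5,fy=5,interpolation=cv2.INTER_CUBIC))
E
```

```text
[ 0.55940065 -0.03634454  0.114     ]
time_s: 9.38
position: [0.5012, -0.0112, 0.0899]
orientation: [0.98, -0.199, 0.0, 0.0]
contact_force: [-0.3, -0.8, -3.1]
finger_gap: 0.189
grasp_force: 30.0
t 9.375 shift [-0.0001  0.0007  0.0369] turn [-0.0001 -0.0009 -0.0005] F [-0.3 -0.8 -3.1] gap 0.189 grip 30.0 pos [ 0.5012 -0.0112  0.0899]
```

View pics/s3.png

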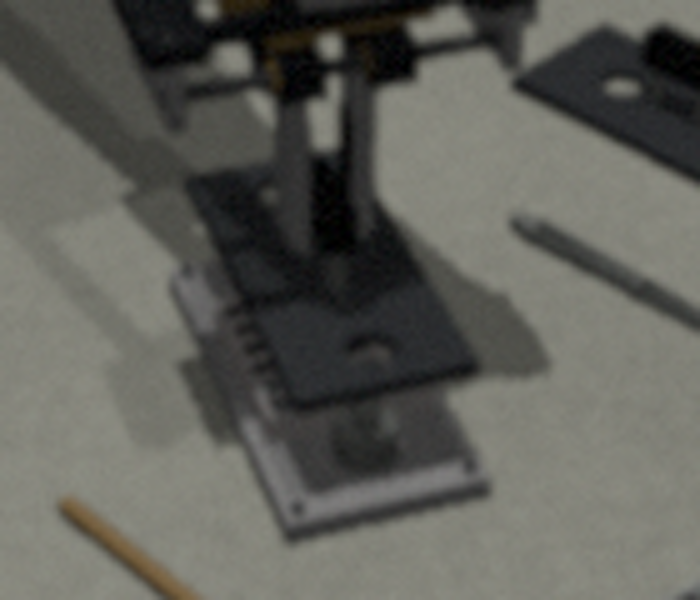

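The hole at (370,347) sits over the pin and the measured hole is within 1.5 mm of its target. I'll lower it over the pins.

```bash
python3 -m jog '[[0,0.0004,0.004,0,0,0],[0,0,0.004,0,0,0],[0,0,0.004,0,0,0],[0,0,0.004,0,0,0],[0,0,0,0,0,0],[0,0,0,0,0,0]]'; python3 g.py .5008 -.0118 .0525 -22.9; python3 -m jog '[[0,0,0.004,0,0,0],[0,0,0.004,0,0,0],[0,0,0.003,0,0,0],[0,0,0.003,0,0,0],[0,0,0.002,0,0,0],[0,0,0.001,0,0,0],[0,0,0,0,0,0],[0,0,0,0,0,0]]'; python3 g.py .5008 -.0118 .0525 -22.9
```

```text
time_s: 10.18
position: [0.5008, -0.0115, 0.0735]
orientation: [0.98, -0.199, 0.0, 0.0]
contact_force: [-0.3, -0.1, -3.1]
finger_gap: 0.19
grasp_force: 30.0
t 10.175 shift [0.0001 0.0003 0.021 ] turn [ 0.     -0.0002 -0.0005] F [-0.3 -0.1 -3.1] gap 0.19 grip 30.0 pos [ 0.5008 -0.0115  0.0735]
time_s: 11.18
position: [0.5008, -0.0115, 0.0566]
orientation: [0.98, -0.199, 0.0, 0.0]
contact_force: [-0.2, 0.0, -3.1]
finger_gap: 0.188
grasp_force: 30.0
t 11.175 shift [0.0001 0.0003 0.0041] turn [-0.     -0.0004 -0.0006] F [-0.2  0.  -3.1] gap 0.188 grip 30.0 pos [ 0.5008 -0.0115  0.0566]
```

No contact yet and about 4 mm is left, so I'll ease it down to the seat.

```bash
python3 -m jog '[[0,0,0.001,0,0,0],[0,0,0.001,0,0,0],[0,0,0.001,0,0,0],[0,0,0.0005,0,0,0],[0,0,0,0,0,0],[0,0,0,0,0,0]]'; python3 -m jog '[[0,0,0.0005,0,0,0],[0,0,0.0003,0,0,0],[0,0,0,0,0,0],[0,0,0,0,0,0]]'; python3 g.py .5008 -.0118 .0525 -22.9
```

```text
time_s: 11.92
position: [0.5007, -0.0115, 0.053]
orientation: [0.98, -0.199, 0.0, 0.0]
contact_force: [0.4, -0.9, -1.5]
finger_gap: 0.188
grasp_force: 30.0
time_s: 12.42
position: [0.5008, -0.0115, 0.0525]
orientation: [0.98, -0.199, 0.0, 0.0]
contact_force: [-0.4, -0.0, 0.6]
finger_gap: 0.191
grasp_force: 30.0
t 12.425 shift [0.0001 0.0003 0.    ] turn [-0.     -0.0004 -0.0005] F [-0.4 -0.   0.6] gap 0.191 grip 30.0 pos [ 0.5008 -0.0115  0.0525]
```

The plate's weight is now on the seat. I'll release it and retreat straight up.

```bash
python3 -m jog '[[0,0,0,0,0,0],[0,0,0,0,0,0],[0,0,0,0,0,0],[0,0,0,0,0,0],[0,0,0,0,0,0],[0,0,0,0,0,0],[0,0,0,0,0,0],[0,0,0,0,0,0]]' 0; python3 -m jog '[[0,0,-0.005,0,0,0],[0,0,-0.01,0,0,0],[0,0,-0.02,0,0,0],[0,0,-0.03,0,0,0],[0,0,-0.03,0,0,0],[0,0,-0.03,0,0,0],[0,0,-0.02,0,0,0],[0,0,-0.01,0,0,0],[0,0,0,0,0,0],[0,0,0,0,0,0],[0,0,0,0,0,0]]'
python3 - <<'E'
from h import *
q,d=ctrl.snapshot("scene");cv2.imwrite("pics/s4.png",cv2.resize(q[140:260,240:380],None,fx=5,fy=5,interpolation=cv2.INTER_CUBIC))
E
```

```text
time_s: 13.42
position: [0.5007, -0.0115, 0.0522]
orientation: [0.98, -0.199, 0.0, 0.0]
contact_force: [0.6, 0.9, 0.3]
finger_gap: 0.986
grasp_force: 0.0
time_s: 14.8
position: [0.5001, -0.0114, 0.206]
orientation: [0.98, -0.199, -0.001, 0.0]
contact_force: [-0.1, -0.8, 0.2]
finger_gap: 1.003
grasp_force: 0.0
```

View pics/s4.png

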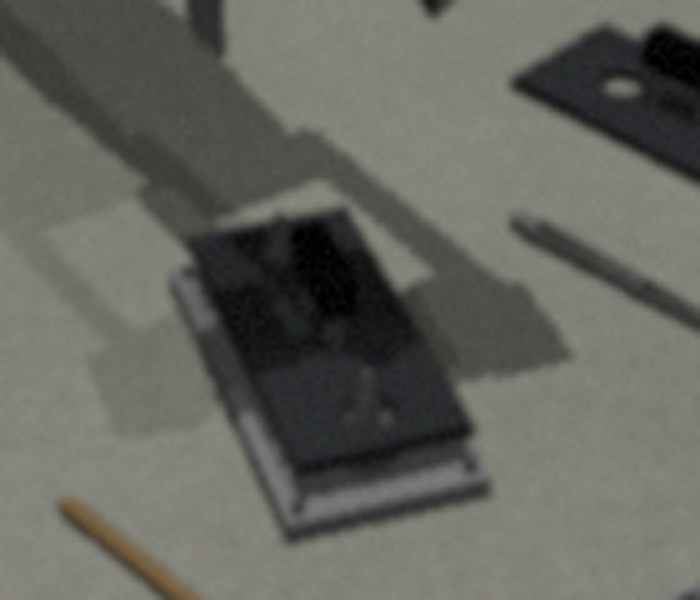

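The plate lies flat on the tray, with pins through both holes at (370,400) and (280,230). The gripper is clear and the other plate hasn't moved.

```bash
python3 -c "
from bench import ctrl
print(ctrl.hand_in())"
```

```text
the job is handed in; nothing more can be done
None
```

I lowered the matching cover plate over both pins until it lay flush on the tray, then let go and handed the job in at about 15 s, with the other plate left where it was.

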